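Free the corner of the engraving jig, register the panel, close the hold-down bar

ROBOT

A 7-joint arm with a two-finger parallel gripper is mounted at the origin on the work surface. World frame = base frame: x ahead of the robot, y to its left, z up, the work surface at z = 0. Lengths are in m, angles in rad, forces in N, time in s.
With the tool pointing down it reaches from about 0.375 to 0.925 m from the base axis. Payload 3.1 kg.
Tool frame: the origin (TCP) lies between the finger pads; the fingertips stand 19 mm ahead of it and the grasp point (between the pads) is the TCP; z points along the fingers, y is the line along which they close (so a half turn about z gives the same grasp; the last joint's range is limited). The gripper opens to 85 mm and grips with 20 to 120 N. Pads are 22 mm wide; open, the fingers measure 114 mm over their backs; the gripper's body (76 mm by 85 mm) begins 54 mm behind the grasp point. The pads swing forward as they close: fully open they stand 13 mm farther back than shut.
Start: joints at [1.201, 0.383, 0.044, 1.598, -0.018, 1.161, -0.05], TCP at [0.175, -0.626, 0.25] pointing down, gripper open.
Joint ranges: [-2.61, 2.61], [-0.41, 2.15], [-1.48, 1.57], [0, 2.5], [-1.57, 4.71], [0.05, 1.97], [-2.85, 2.85]. Speed limits (rad/s): [2.79, 2.79, 3.14, 3.14, 3.14, 3.14, 3.14].

INTERFACE

Orientations are given as a unit quaternion [x, y, z, w].
In Python, from bench import move_ptp, movel, move_j, move_gripper, pause, inverse_kinematics, read_camera, camera_params, MotionError, sign_off, look_for, tip_of, read_time_s, read_qpos, read_joint_vel, read_effort, read_eef_pos, read_tcp_rot, read_ft_force, read_ft_torque, read_finger_gap, read_grasp_force gives the robot as it stands. Calls block until the motion is done:
- move_ptp(position, orientation): joint-space move of the TCP to a pose.
- movel(position, orientation=None, speed=0.15): straight line of the TCP; orientation=None keeps the orientation; speed is the mean speed in m/s.
- move_j(angles): joint-space move.
- move_gripper(opening, effort=None): finger opening in m; effort is the grip in N (None keeps the last); returns when the fingers have stopped.
- pause(seconds).
- inverse_kinematics(position, orientation): joint angles nearest the present ones, or None.
- read_camera(name): name is "scene" or "side" or "wrist"; returns the picture (384x512x3 uint8, red, green, blue); there is no depth.
- camera_params(name): a dict with "K" (3x3 intrinsics, pixels), "camera_from_world" (4x4, takes a point from world to camera coordinates). Camera axes: x right, y down, z forward; pixel columns grow to the right and rows downward; lengths in m; the calibration is good to about 2 mm. A picture is of the moment at which its call begins: read the wrist's pose just before it. camera_params takes no time and is no camera call; for the wrist camera it gives the pose at the moment of the call.
A pose or a line that the arm cannot do raises MotionError and nothing moves.
- sign_off(): hands the job in; it is judged then, once.
Trained networks look in the newest picture that a camera, given by its name, has taken for a name from the list of things; names that differ only in an ending like _2 or _b are one class to them, and where a whole thing is asked for, a point or a joint stands for the part that bears it (a point fixed in the world has none). Each returns a list of dicts, best first, with "confidence" (0 to 1); they miss things now and then, are a little off and sometimes report something else, mostly with a low value. They report only what shows in the picture. A call takes as long as a camera call.
- look_for(camera, name): "at" ([column, row] in pixels, amid what is visible of it).
- tip_of(camera, name): "at" ([column, row] in pixels: a listed point, or the origin of a listed thing).
Readings, each from a call of its own:
- read_time_s(): time.
- read_qpos(): joint angles.
- read_joint_vel(): joint speeds.
- read_effort(): joint torques, N m.
- read_eef_pos(): TCP position.
- read_tcp_rot(): TCP orientation.
- read_ft_force(): force on the tool from outside, world axes, zero at the start.
- read_ft_torque(): the same for the moment, N m.
- read_finger_gap(): finger opening in m.
- read_grasp_force(): force on a finger pad.
Only numpy, scipy, OpenCV 4.12 (cv2) and the standard library are available. Lean on these libraries where they do the work, as an engineer would, in place of code of your own. Each camera call takes 0.05 s, during which the arm holds its last target. There are 200 camera calls.

TASK

Clear the orange acrylic offcut out of the corner of the jig and into the red scrap tray on the jig's side; it is tucked too close to the fences to be gripped, so use a light touch. Then slide the plywood panel along the bed, fully home in that corner, square and flush against both aluminium fences, and then swing the yellow hold-down bar over it until it rests in its catch. Press gently throughout, and leave the gauge block and the other things on the bench alone.

Things in the scene. Friction and masses are not known exactly. Their poses are not given: they have to be found in the camera images.
- jig: Fixed grey bed, origin at its underside, local x -115..135, y -300..120, top z 20 mm; robot on its -x side. Two aluminium fences, 30 mm thick, 18 mm high above the bed: the back one has its inner face at x = 90 (y -270..120), the left one at y = 90 (x -15..90). In front of the left fence the bed's left edge (y = 120) is open and drops into the red tray
- corner (a point): inner corner of the two fences at the level of the bed's top; axes as the jig's: the fences lie to +x and +y of it
- tray_in (a point): centre of the floor of the red scrap tray, at jig local (-58, 173, 4) mm; inner size 117 (x) x 103 (y) mm, axes as the jig's. Its floor is 16 mm below the bed's top; no wall on the bed's side, walls 34 mm high above the bench on the other three
- offcut: orange acrylic offcut 50 (x) x 45 (y) x 10 mm, 30 g, flat on the bed in the corner, 2 to 12 mm from each fence; origin at the centre of its underside
- panel: plywood panel 100 (x) x 120 (y) x 12 mm, about 100 g, flat on the bed to the right of the corner, turned by up to 0.4 rad; origin at the centre of its underside. Home: 100 mm side along the left fence, 120 mm side along the back fence, centre at jig local (40, 30)
- hold_bar (a joint): angle of the yellow hold-down bar about its upright pivot, rad: 0 = closed, in its catch on the back fence, growing counter-clockwise from above as it opens (to 2.2). Stiff hinge: it stays where left. Closed, it points along the jig's (+x, -y) diagonal over the corner. 160 mm long, underside 20 mm, top 31 mm above the bed
- bar_pivot (a point): pivot of the bar on the left fence, jig local (5, 105, 46) mm; axes as the jig's
- bar_knob (a point): middle of the upright black knob on the bar, 95 mm from the pivot: 16 mm across, from 31 mm to 63 mm above the bed. This point is 49 mm above the bed
- gauge_block: small aluminium gauge block, 30 x 30 x 20 mm, standing on the bed of the jig near its front edge; origin at the centre of its underside. Leave it alone
- spray_bottle: white bottle with blue cap, 56 mm wide, 150 mm tall, right side of the bench; origin at the centre of its underside. Leave it alone
- glue_jar: amber jar, 64 mm wide, 80 mm tall, right side of the bench; origin at the centre of its underside. Leave it alone
- red_bracket: red printed bracket, 70 x 50 x 56 mm, left side of the bench; origin at the centre of its underside. Leave it alone
- green_bracket: green printed bracket, 70 x 50 x 56 mm, left side of the bench; origin at the centre of its underside. Leave it alone
- screwdriver: screwdriver lying on the left of the bench; origin at the centre of its underside. Leave it alone

How it is judged:
On the way, in this order (a step that is already met when the one before it is completed fails the run):
1. the offcut lies in the scrap tray (x of offcut in the frame of tray_in between -0.06 and 0.06 m and y of offcut in the frame of tray_in between -0.055 and 0.055 m and z of offcut in the frame of tray_in below 0.012 m), for 0.2 s.
2. the panel is home, flush against both fences (x of panel in the frame of jig above 0.0375 m and y of panel in the frame of jig above 0.0275 m and angle between the x axis of panel and the x axis of jig, either way round below 0.03 rad and z of panel in the frame of jig below 0.023 m and angle between panel's own z axis and vertical below 0.04 rad), for 0.2 s.
3. the hold-down bar is closed (value of joint hold_bar below 0.04 rad), for 0.2 s.
At the end, for the whole second after the job is handed in: The offcut lies in the red tray, below the level of the bed; the panel lies flat on the bed with less than 2.5 mm to each fence and square to them within 0.03 rad; the hold-down bar is within 0.04 rad of closed; all at rest (all of step 1 and all of step 2 and value of joint hold_bar below 0.04 rad and linear speed of each of panel, offcut below 0.01 m/s); the robot touches nothing.
It fails at once if the fingers press on the offcut or the panel with more than 45 N (contact force between the fingers and offcut above 45 N or contact force between the fingers and panel above 45 N).
It fails at once if a bystander is moved by more than 20 mm (distance of any of gauge_block, spray_bottle, glue_jar, red_bracket, green_bracket, screwdriver from where it was at the start of the episode above 0.02 m).
It also fails if it takes over 72 s, if anything falls off the work surface, if the arm or the gripper's body presses on something with over 40 N, if the wrist force passes 120 N, or if a joint passes its speed limit or range.

## Working session

There is one attempt and no reset: what is moved stays moved. The work goes in short steps, each a Python script; the robot and the scene stay as the last script left them, time stands still between calls to the robot, and variables do not carry over. Pictures are saved under pics/ and viewed, at most 10 in all, crops included, and the job is handed in when it is done.

```bash
ls; mkdir -p pics
python3 - <<'E'
from bench import *
import cv2, numpy as np
ims=[]
for c in ["scene","side"]:
    im=read_camera(c); cv2.imwrite(f"pics/{c}0.png",im[:,:,::-1]); 
    p=camera_params(c); print(c,np.round(p["K"],1).tolist(),np.round(np.linalg.inv(p["camera_from_world"]),3).tolist())
    for n in ["corner","tray_in","offcut","panel","bar_pivot","bar_knob","gauge_block","jig"]:
        r=tip_of(c,n); print(n,[(np.round(d["at"],1).tolist(),round(d["confidence"],2)) for d in r[:2]])
print(read_time_s(),read_tcp_rot(),read_ft_force())
E
```

```text
pics
scene [[472.4, 0.0, 251.3], [0.0, 472.4, 193.4], [0.0, 0.0, 1.0]] [[-0.757, 0.566, -0.327, 1.014], [0.653, 0.651, -0.386, 0.532], [-0.005, -0.506, -0.863, 1.231], [0.0, 0.0, 0.0, 1.0]]
corner [([237.8, 238.0], 0.8)]
tray_in [([295.7, 229.6], 0.59)]
offcut [([240.7, 225.1], 0.61)]
panel [([213.2, 169.0], 0.72)]
bar_pivot [([266.2, 215.8], 0.65)]
bar_knob [([263.1, 243.2], 0.63)]
gauge_block []
jig [([242.0, 201.9], 0.73)]
side [[393.9, 0.0, 258.0], [0.0, 393.9, 192.4], [0.0, 0.0, 1.0]] [[-0.833, -0.375, 0.407, 0.02], [-0.553, 0.578, -0.6, 0.765], [-0.011, -0.725, -0.689, 0.945], [0.0, 0.0, 0.0, 1.0]]
corner [([212.9, 200.9], 0.95)]
tray_in [([229.9, 237.7], 0.95)]
offcut [([226.2, 199.1], 0.54)]
panel [([274.5, 173.0], 0.92)]
bar_pivot [([227.9, 205.2], 0.81)]
bar_knob [([197.6, 210.0], 0.69)]
gauge_block [([281.0, 204.6], 0.39)]
jig [([251.8, 199.0], 0.55), ([197.4, 207.7], 0.44)]
0.9 [ 9.90777520e-01  1.35498731e-01  1.76208714e-05 -5.43098744e-06] [-0.48809612 -0.41554681 -0.29305586]
```

View pics/scene0.png

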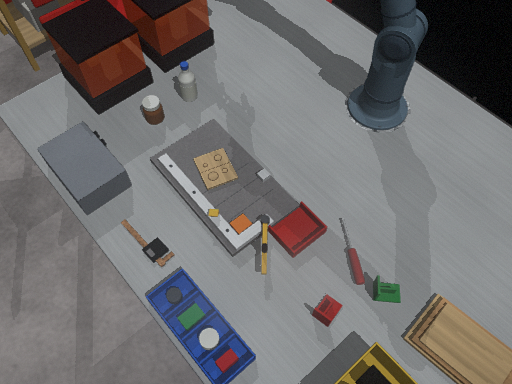

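View pics/side0.png

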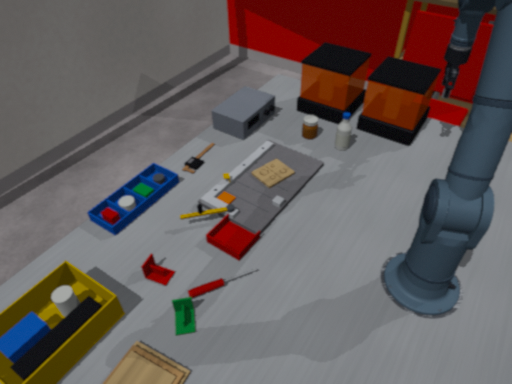

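The scene picture shows the offcut at (241,223), panel at (214,168), gauge block at (264,174), the open bar running from its pivot (265,217) to (265,272), and the tray at (298,229). The side picture agrees with this. Next I fit the jig pose.

```bash
cat > h.py <<'E'
from bench import *
import cv2, numpy as np
from scipy.optimize import least_squares
from scipy.spatial.transform import Rotation as R
def ray(p,uv):
    T=np.linalg.inv(p["camera_from_world"]); d=T[:3,:3]@np.linalg.inv(p["K"])@[uv[0],uv[1],1]
    return T[:3,3],d
def at_z(p,uv,z):
    o,d=ray(p,uv); return o+d*(z-o[2])/d[2]
def proj(p,X):
    c=(p["camera_from_world"]@np.r_[X,1])[:3]; q=p["K"]@c; return q[:2]/q[2]
JP={"corner":(.09,.09,.02),"tray_in":(-.058,.173,.004),"bar_pivot":(.005,.105,.046),"jig":(0,0,0)}
def j2w(J,x): 
    c,s=np.cos(J[2]),np.sin(J[2]); return np.array([J[0]+c*x[0]-s*x[1],J[1]+s*x[0]+c*x[1],x[2]])
def w2j(J,x):
    c,s=np.cos(J[2]),np.sin(J[2]); a,b=x[0]-J[0],x[1]-J[1]; return np.array([c*a+s*b,-s*a+c*b,x[2]])
def fit(obs,J0):  # obs: (params, name, uv)
    f=lambda J: np.concatenate([proj(p,j2w(J,JP[n]))-uv for p,n,uv in obs])
    r=least_squares(f,J0,loss="soft_l1"); return r.x,np.round(r.fun,1)
def q(yaw): # tool down, tool y axis (closing line) at world angle yaw+90deg, tool x at yaw
    return (R.from_euler("z",yaw)*R.from_euler("x",np.pi)).as_quat()
E
python3 - <<'E'
from h import *
S,D=camera_params("scene"),camera_params("side")
obs=[(S,"corner",(237.8,238)),(S,"tray_in",(295.7,229.6)),(S,"bar_pivot",(266.2,215.8)),(S,"jig",(242,201.9)),
(D,"corner",(212.9,200.9)),(D,"tray_in",(229.9,237.7)),(D,"bar_pivot",(227.9,205.2)),(D,"jig",(251.8,199))]
J,res=fit(obs,[.6,-.05,0]); print(J,res.reshape(-1,2).tolist())
for n,uS,uD,z in [("offcut",(240.7,225.1),(226.2,199.1),.02),("panel",(213.2,169),(274.5,173),.02),("knob",(263.1,243.2),(197.6,210),.069),("gauge",(264,176),(281,204.6),.02)]:
    for p,u in((S,uS),(D,uD)): x=at_z(p,u,z); print(n,x.round(4),(w2j(J,x)*1000).round(1))
c=j2w(J,(.02,.0,.0))
# wrist camera offset
T=np.linalg.inv(camera_params("wrist")["camera_from_world"]); Rt=R.from_quat(read_tcp_rot()).as_matrix()
print("cam in tcp",Rt.T@(T[:3,3]-read_eef_pos()),(Rt.T@T[:3,:3]).round(3).tolist(), camera_params("wrist")["K"].tolist())
E
```

```text
[ 0.58420081 -0.01447921 -0.0257983 ] [[-0.2, -1.1], [0.3, 0.2], [-1.9, 3.5], [0.7, -0.7], [-1.0, -1.2], [2.0, 0.2], [0.7, 2.0], [-2.2, 0.1]]
offcut [0.646  0.0505 0.02  ] [60.1 66.5 20. ]
offcut [0.638  0.0448 0.02  ] [52.2 60.7 20. ]
panel [ 0.586  -0.1514  0.02  ] [   5.3 -136.8   20. ]
panel [ 0.5727 -0.1568  0.02  ] [  -7.8 -142.5   20. ]
knob [0.6504 0.1508 0.069 ] [ 61.9 166.9  69. ]
knob [0.6505 0.1696 0.069 ] [ 61.6 185.7  69. ]
gauge [ 0.4854 -0.0303  0.02  ] [-98.4 -18.3  20. ]
gauge [ 0.4706 -0.0329  0.02  ] [-113.1  -21.3   20. ]
cam in tcp [ 0.08473033  0.00123873 -0.12357534] [[-0.0, -0.945, -0.327], [1.0, 0.0, -0.002], [0.002, -0.327, 0.945]] [[334.38953210592393, 0.0, 262.68042861410817], [0.0, 334.38953210592393, 190.09849680821014], [0.0, 0.0, 1.0]]
```

Run:
```python
from h import *
move_gripper(0.0)
move_ptp([.66,-.03,.28],q(-.026)); print(read_time_s(),read_eef_pos())
J0=np.array([.5842,-.0145,-.0258])
W=camera_params("wrist"); im=read_camera("wrist"); cv2.imwrite("pics/w0.png",im[:,:,::-1])
np.savez("w0.npz",K=W["K"],camera_from_world=W["camera_from_world"])
obs=[]
for n in ["corner","tray_in","bar_pivot","jig","offcut","panel","bar_knob","gauge_block"]:
    r=tip_of("wrist",n); print(n,[(np.round(d["at"],1).tolist(),round(d["confidence"],2)) for d in r[:2]])
    if r and n in JP: obs.append((W,n,r[0]["at"]))
J,res=fit(obs,J0); print(J,res.reshape(-1,2).tolist())
big=cv2.resize(im,(800,600),interpolation=cv2.INTER_CUBIC)
def pl(pts,col,J=J):
    P=np.array([proj(W,j2w(J,x)) for x in pts])*[800/512,600/384]; cv2.polylines(big,[P.round().astype(int)],False,col,1)
pl([(.09,-.27,.038),(.09,.09,.038),(-.015,.09,.038)],(0,255,0))
pl([(.09,-.27,.02),(.09,.09,.02),(-.015,.09,.02)],(255,0,255))
pl([(-.115,.12,.02),(-.115,-.3,.02),(.135,-.3,.02)],(0,255,255))
cv2.imwrite("pics/w0b.png",big[:,:,::-1])
```

```text
4.3833 [ 0.65992557 -0.03183075  0.2798141 ]
corner [([171.3, 140.9], 0.72)]
tray_in [([123.1, 248.2], 0.78)]
bar_pivot [([159.7, 218.7], 0.74)]
jig [([247.4, 208.2], 0.64), ([358.7, 211.2], 0.22)]
offcut [([195.5, 166.6], 0.55)]
panel [([361.2, 210.0], 0.93)]
bar_knob [([81.0, 172.8], 0.68)]
gauge_block [([82.0, 173.0], 0.26)]
[ 0.58126471 -0.01455899 -0.03114376] [[0.1, 0.9], [-0.7, 0.2], [-0.6, -0.4], [3.2, -0.6]]
```

View pics/w0b.png

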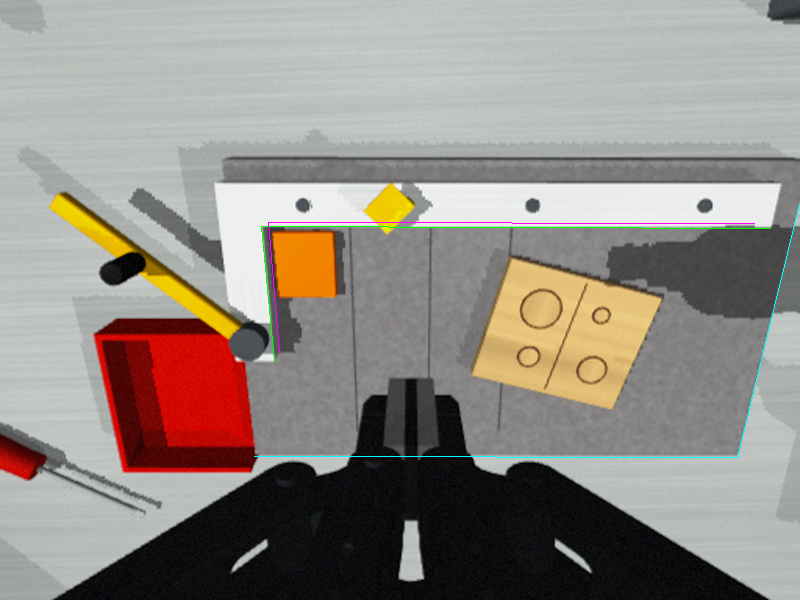

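The wrist picture (scaled to 800x600) matches the jig overlay. Offcut corners are (271,232)–(337,297), panel corners (511,257), (663,296), (612,409), (471,374), and the pivot is at (248,341). Next I measure these and check IK for the orientations I plan to use.

Run:
```python
from h import *
W=dict(np.load("w0.npz")); J=np.array([.58126,-.01456,-.0311])
k=np.array([512/800,384/600])
def loc(pts,z): return np.array([w2j(J,at_z(W,np.array(p)*k,z))*1000 for p in pts])[:,:2]
o=loc([(271,232),(335,232),(337,297),(277,297)],.03); print("offcut",o.round(1).tolist(),o.mean(0))
p=loc([(511,257),(663,296),(612,409),(471,374)],.032); print("panel",p.round(1).tolist(),p.mean(0)); d=p[0]-p[1]; print("yaw",np.arctan2(-d[0],d[1]), [np.linalg.norm(p[i]-p[i-1]) for i in range(4)])
print("pivot",loc([(248,341)],.055),"knob top",loc([(112,270)],.083),"bar tip",loc([(60,200)],.051),"catch",loc([(390,207)],.045),"fence end",loc([(772,226)],.038), "bedcorners", loc([(738,456),(255,456)],.02))
S=camera_params("scene"); D=camera_params("side")
print("gauge",w2j(J,at_z(S,(263.5,174),.032))*1000,w2j(J,at_z(D,(278,201),.032))*1000)
for n,x,y in [("off",.06,.062),("tray",-.06,.13),("panel-y",.04,-.23),("panel-x",-.08,-.14)]:
    for a in (0,np.pi/2,-np.pi/2,np.pi):
        r=inverse_kinematics(j2w(J,(x,y,.05)),q(J[2]+a)); print(n,round(a,2),None if r is None else np.round(r,2).tolist())
```

```text
offcut [[84.3, 85.6], [84.4, 39.2], [34.5, 39.9], [34.4, 85.3]] [59.38903321 62.53104629]
panel [[66.6, -89.2], [36.6, -205.5], [-60.6, -179.7], [-29.2, -63.8]] [   3.35963337 -134.52996932]
yaw -0.2520496279968773 [np.float64(99.04884862606578), np.float64(120.0136362127242), np.float64(100.58129226696825), np.float64(120.04968727644996)]
pivot [[  9.14688227 102.43378537]] knob top [[ 70.78031712 174.79448865]] bar tip [[110.20975205 219.66448781]] catch [[105.08362006  -1.44854568]] fence end [[  91.19524155 -270.95543271]] bedcorners [[-114.20080114 -300.33034398]
 [-115.38461189  119.05107177]]
gauge [-93.70832016 -19.36966595  32.        ] [-99.0931051  -19.92583026  32.        ]
off 0 [0.2, 0.65, -0.44, 1.72, 0.35, 0.85, -1.99]
off 1.57 [0.38, 0.72, -0.68, 1.71, 0.55, 0.92, -0.56]
off -1.57 [-0.8, 0.83, 0.92, 1.77, -0.8, 0.96, -2.72]
off 3.14 [0.55, 0.84, -0.95, 1.7, 0.79, 1.03, 0.86]
tray 0 [0.13, 0.5, -0.5, 1.98, 0.35, 0.75, -2.18]
tray 1.57 [0.31, 0.57, -0.72, 1.97, 0.52, 0.8, -0.74]
tray -1.57 [-1.18, 0.83, 1.15, 2.04, -0.96, 0.96, -2.68]
tray 3.14 [0.5, 0.69, -0.98, 1.96, 0.74, 0.9, 0.67]
panel-y 0 [0.59, 0.66, -0.36, 1.68, 0.29, 0.86, -1.49]
panel-y 1.57 [0.78, 0.72, -0.62, 1.67, 0.5, 0.92, -0.07]
panel-y -1.57 [0.12, 0.64, 0.26, 1.7, -0.21, 0.83, -2.7]
panel-y 3.14 [0.96, 0.84, -0.9, 1.66, 0.75, 1.03, 1.35]
panel-x 0 [0.58, 0.46, -0.42, 2.03, 0.28, 0.71, -1.61]
panel-x 1.57 [0.77, 0.51, -0.64, 2.02, 0.44, 0.75, -0.17]
panel-x -1.57 [-0.2, 0.46, 0.48, 2.06, -0.33, 0.69, -2.67]
panel-x 3.14 [1.0, 0.63, -0.94, 2.01, 0.68, 0.85, 1.22]
```

```bash
cat >> h.py <<'E'
J=np.array([.58126,-.01456,-.0311]); A=np.pi/2
def go(x,y,z,a=A,sp=.15): movel(j2w(J,(x,y,z)).tolist(),q(J[2]+a).tolist(),speed=sp)
def F(f0=0):
    f=np.array(read_ft_force())-f0; c,s=np.cos(J[2]),np.sin(J[2]); return np.array([c*f[0]+s*f[1],-s*f[0]+c*f[1],f[2]])
def here(): return w2j(J,np.array(read_eef_pos()))
E
python3 - <<'E'
from h import *
go(.0594,.0625,.13,sp=.3); go(.0594,.0625,.058,sp=.15)
pause(.1); f0=np.array(read_ft_force()); z=.058
while z>.040:
    z-=.001; go(.0594,.0625,z,sp=.03); f=F(f0)
    if f[2]>2: break
print("contact",z,f,here(),read_time_s())
while f[2]<8 and z>.038:
    z-=.0005; go(.0594,.0625,z,sp=.03); f=F(f0); print(z,f.round(1))
np.save("f0.npy",f0)
x=.0594
while x>.03:
    x-=.01; go(x,.0625,z,sp=.06); f=F(f0); print(round(x,3),round(z,4),f.round(1))
    if f[2]<7: z-=.0004
    if f[2]>14: z+=.0005
print(read_time_s(),here())
r=[read_camera("scene"),tip_of("scene","offcut")]; print(r[1][:1],[ (w2j(J,at_z(camera_params("scene"),d["at"],.02))*1000).round(1) for d in r[1]])
im=cv2.resize(r[0][180:280,180:330],(800,533),interpolation=cv2.INTER_CUBIC); cv2.imwrite("pics/d1.png",im[:,:,::-1])
E
```

```text
contact 0.048999999999999995 [ 0.31883308 -0.27679311  2.38543876] [0.05971884 0.06260724 0.0492627 ] 9.5333
0.048499999999999995 [-0.5 -0.3  6. ]
0.047999999999999994 [-2.2 -1.1  9.4]
0.049 0.048 [ 0.7 -0.4  6.8]
0.039 0.0476 [ 2.2 -0.6  8.4]
0.029 0.0476 [ 2.3 -1.3  8.8]
10.9833 [0.03022158 0.06298086 0.04918099]
[{'at': [262.2, 243.6], 'confidence': 0.7}] [array([ 51.9, 150.2,  20. ]), array([29.9, 61.8, 20. ])]
```

Run:
```python
from h import *
f0=np.load("f0.npy"); z=.0476
def seg(x,y):
    global z
    go(x,y,z,sp=.06); f=F(f0); print(round(x,3),round(y,3),round(z,4),f.round(1))
    if f[2]<7: z-=.0004
    if f[2]>12: z+=.0005
for x in np.arange(.015,-.065,-.015): seg(x,.0625)
for y in (.075,.09,.105): seg(-.06,y)
go(-.06,.105,.07); go(-.06,.105-.075,.11,sp=.3)
r=[read_camera("scene"),tip_of("scene","offcut")]; print([ (d["confidence"],(w2j(J,at_z(camera_params("scene"),d["at"],.02))*1000).round(1)) for d in r[1]])
r=[read_camera("side"),tip_of("side","offcut")]; print([ (d["confidence"],(w2j(J,at_z(camera_params("side"),d["at"],.02))*1000).round(1)) for d in r[1]])
r=[read_camera("wrist"),tip_of("wrist","offcut")]; print([ (d["confidence"],(w2j(J,at_z(camera_params("wrist"),d["at"],.02))*1000).round(1)) for d in r[1]])
cv2.imwrite("pics/d2.png",r[0][:,:,::-1]); print(read_time_s())
```

```text
0.015 0.062 0.0476 [ 2.2 -0.7  9.5]
0.0 0.062 0.0476 [ 1.5 -0.5  9.8]
-0.015 0.062 0.0476 [ 2.4 -1.1 10.2]
-0.03 0.062 0.0476 [ 2.1 -0.6  9.5]
-0.045 0.062 0.0476 [ 1.4 -0.8  9.7]
-0.06 0.062 0.0476 [ 1.3  0.  10.2]
-0.06 0.075 0.0476 [ 0.4 -3.7 12.9]
-0.06 0.09 0.0481 [ 0.8 -2.6 10. ]
-0.06 0.105 0.0481 [ 1.3 -3.8 10.7]
[(0.79, array([-64.4,  99.2,  20. ])), (0.58, array([-118.2,  462. ,   20. ])), (0.39, array([ -99.9, -424.7,   20. ]))]
[(0.65, array([-58.7,  87.1,  20. ]))]
[(0.65, array([-58.1, 102.7,  20. ]))]
15.6667
```

View pics/d2.png

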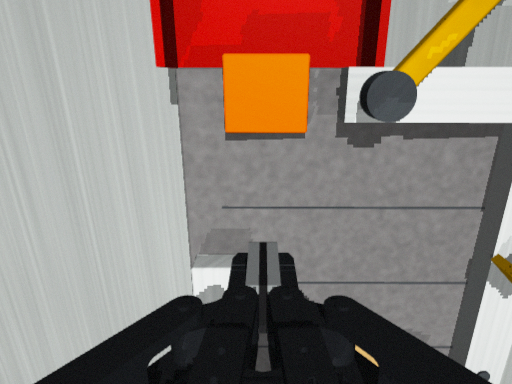

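The offcut sits square at the tray edge, (225–308, 54–132) in the picture, which is about (-58, 103) in jig coordinates. Next I push it over from behind.

Run:
```python
from h import *
go(-.0585,.058,.07,sp=.3); go(-.0585,.058,.044,sp=.12)
f0=np.array(read_ft_force())
for y in (.085,.1,.115,.13,.14): go(-.0585,y,.044,sp=.1); print(y,F(f0).round(1))
go(-.0585,.13,.11,sp=.3); go(-.0585,.06,.2,sp=.4)
im=read_camera("wrist"); W=camera_params("wrist"); cv2.imwrite("pics/d3.png",im[:,:,::-1])
print([(d["confidence"],d["at"],(w2j(J,at_z(W,d["at"],.004))*1000).round(1)) for d in tip_of("wrist","offcut")],read_time_s())
```

```text
0.085 [1.3 1.1 0.8]
0.1 [ 0.2  0.2 -0.2]
0.115 [1.  0.5 0.2]
0.13 [1.7 0.5 0.6]
0.14 [1.6 0.2 0.3]
[] 18.825
```

View pics/d3.png

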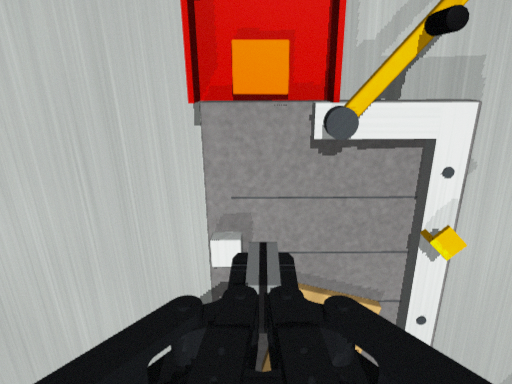

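The offcut lies in the tray at (233–289, 40–94), clear of the bed edge at row 101. I'll check its position numerically, then push the panel +x to the back fence with spread fingers.

Run:
```python
from h import *
W=camera_params("wrist")
print("offcut",[(w2j(J,at_z(W,u,.014))*1000).round(1).tolist() for u in [(233,40),(289,40),(289,94),(233,94)]])
move_ptp(j2w(J,(-.085,-.133,.12)).tolist(),q(J[2]).tolist()); move_gripper(.07,20)
go(-.085,-.133,.058,0,.2); pause(.1); f0=np.array(read_ft_force()); z=.058
while z>.028:
    z-=.001; go(-.085,-.133,z,0,.04); f=F(f0)
    if f[2]>2: break
print("bed contact",z,f.round(1),read_time_s()); z+=.004; np.save("z70.npy",z)
go(-.085,-.133,z,0,.05); f0=np.array(read_ft_force())
for x in (-.07,-.055,-.04,-.03,-.026):
    go(x,-.133,z,0,.05); print(x,F(f0).round(1))
while x<-.012:
    x+=.001; go(x,-.133,z,0,.03); f=F(f0)
    if f[0]<-4: break
print(x,f.round(1),here(),read_time_s())
go(x-.02,-.133,z,0,.15)
go(x-.02,-.133,.12,0,.3)
```

```text
offcut [[-85.9, 171.7, 14.0], [-38.7, 171.7, 14.0], [-37.5, 127.9, 14.0], [-87.1, 127.9, 14.0]]
bed contact 0.03099999999999998 [ 0.7 -0.7  4.8] 27.8583
-0.07 [1.1 0.3 0.6]
-0.055 [ 1.2 -0.1 -0.9]
-0.04 [1.5 0.4 0.4]
-0.03 [ 0.7  0.5 -0.8]
-0.026 [ 0.4  0.9 -0.2]
-0.01799999999999999 [-5.4  0.1  4.8] [-0.02018602 -0.13304463  0.03452634] 32.0583
```

Run:
```python
from h import *
move_ptp(j2w(J,(.04,-.235,.10)).tolist(),q(J[2]+A).tolist()); move_gripper(.04,20)
im=read_camera("scene"); print([(d["confidence"],(w2j(J,at_z(camera_params("scene"),d["at"],.02))*1000).round(1)) for d in tip_of("scene","panel")])
z=.0415; go(.04,-.235,z,A,.2); pause(.1); f0=np.array(read_ft_force())
y=-.235
while y<-.056:
    y+=.02; go(.04,y,z,A,.08); f=F(f0); print(round(y,3),f.round(1))
    if abs(f[1])>8 or abs(f[0])>8: print("STOP"); raise SystemExit
while y<-.030:
    y+=.001; go(.04,y,z,A,.03); f=F(f0)
    if f[1]<-4: break
print(y,f.round(1),here(),read_time_s())
go(.04,y-.02,z,A,.15); go(.04,y-.02,.12,A,.3)
im=read_camera("wrist"); cv2.imwrite("pics/d4.png",im[:,:,::-1]); W=camera_params("wrist"); np.savez("w4.npz",**W)
print(read_time_s())
```

```text
[(0.79, array([  48.5, -122.1,   20. ]))]
-0.215 [ 1.5  1.4 -0.3]
-0.195 [-0.7  2.   0.6]
-0.175 [0.4 1.1 0.9]
-0.155 [0.2 0.3 0.7]
-0.135 [0.4 0.1 1.1]
-0.115 [ 0.7 -0.4 -0.4]
-0.095 [-0.2  1.1  0.9]
-0.075 [1.5 1.  0.3]
-0.055 [ 0.3  0.8 -0. ]
-0.03900000000000001 [ 0.  -4.1  0.8] [ 0.04011906 -0.04058946  0.04148718] 42.7917
43.5333
```

View pics/d4.png

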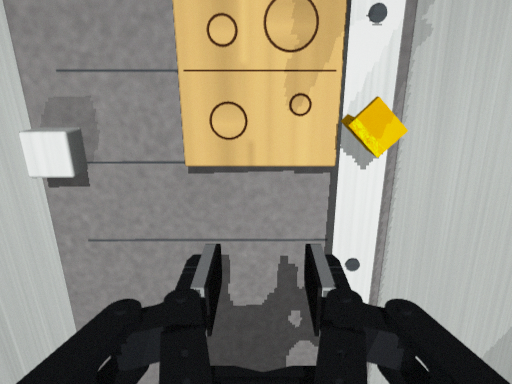

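The panel is square, with its lower edge level at row 166 and its right edge against the fence (336–346). It stopped at the expected home position. Next comes a final +x press, then the bar.

Run:
```python
from h import *
W=dict(np.load("w4.npz")); print([(w2j(J,at_z(W,u,.032))*1000).round(1).tolist() for u in [(187,166),(336,166),(345,0)]])
P=np.pi
move_ptp(j2w(J,(-.042,.025,.09)).tolist(),q(J[2]+P).tolist()); go(-.042,.025,.0415,P,.15)
f0=np.array(read_ft_force()); x=-.026; go(x,.025,.0415,P,.08)
while x<-.012:
    x+=.001; go(x,.025,.0415,P,.03); f=F(f0)
    if f[0]<-4: break
print(x,f.round(1),here(),read_time_s())
go(-.035,.025,.0415,P,.15); go(-.035,.025,.125,P,.3)
move_gripper(0.0)
def fp(phi,d,r=.095): 
    c,s=np.cos(phi),np.sin(phi); return .005+c*r-s*d,.105+s*r+c*d
phi=.86; a=phi+P/2
X=fp(phi,.04); move_ptp(j2w(J,(*X,.125)).tolist(),q(J[2]+a).tolist()); go(*X,.078,a,.2)
f0=np.array(read_ft_force()); print(read_time_s(),f0.round(1)); np.save("f0b.npy",f0)
go(*fp(phi,.0195),.078,a,.1)
while phi>.3:
    phi-=.12; go(*fp(phi,.0195),.078,phi+P/2,.1); f=F(f0); t=np.array([-np.sin(phi),np.cos(phi)]); print(round(phi,2),f.round(1),round(f[:2]@t,1))
    if np.linalg.norm(f)>25: break
im=read_camera("scene")[150:300,170:340]; cv2.imwrite("pics/d5.png",cv2.resize(im,(680,600),interpolation=cv2.INTER_CUBIC)[:,:,::-1]); print(read_time_s(),here())
```

```text
[[-9.1, -30.4, 32.0], [88.5, -30.2, 32.0], [86.6, 66.0, 32.0]]
-0.018999999999999993 [-4.8 -2.3  2.6] [-0.02040661  0.02498576  0.04120422] 47.225
49.6 [ 0.7 -0.2  0. ]
0.74 [-0.7 -0.  -0.7] 0.4
0.62 [-0.2  0.7 -0.1] 0.6
0.5 [-0.7  1.1 -0.1] 1.3
0.38 [-0.6 -0.1 -0.3] 0.2
0.26 [-0.3 -0.1 -0.6] -0.1
51.3417 [0.09162166 0.14826329 0.07795436]
```

View pics/d5.png

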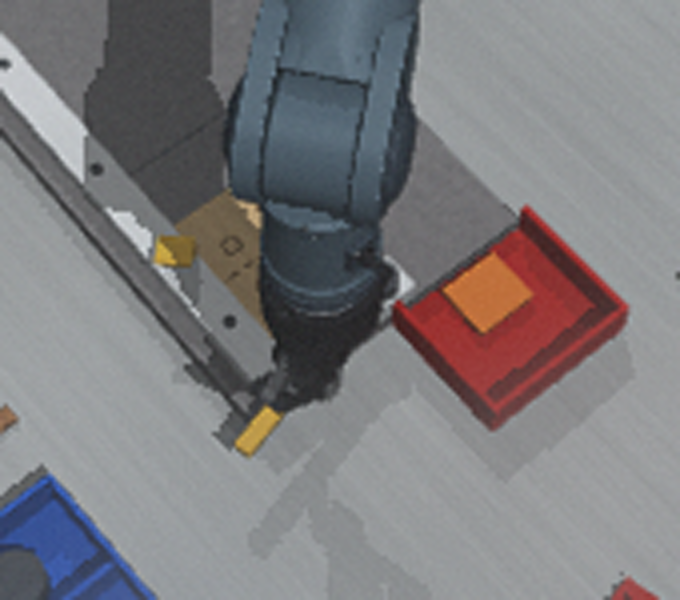

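The bar tip is now at (258,432) in the crop and is following the finger; the offcut is still in the tray. I'll continue to the catch.

Run:
```python
from h import *
P=np.pi; f0=np.load("f0b.npy"); phi=.26
def fp(phi,d,r=.095): 
    c,s=np.cos(phi),np.sin(phi); return .005+c*r-s*d,.105+s*r+c*d
while phi>-.84:
    phi-=.12 if phi>-.6 else .015
    go(*fp(phi,.0195),.078,phi+P/2,.1 if phi>-.6 else .04); f=F(f0); t=np.array([-np.sin(phi),np.cos(phi)]); ft=f[:2]@t
    if phi<-.45: print(round(phi,3),f.round(1),round(ft,1))
    if ft>8 or np.linalg.norm(f)>25: break
print(here(),fp(phi,.0195),read_time_s())
go(*fp(phi,.035),.078,phi+P/2,.1); go(*fp(phi,.035),.13,phi+P/2,.3)
go(-.09,.02,.25,phi+P/2,.4)
im=read_camera("wrist"); W=camera_params("wrist"); cv2.imwrite("pics/d6.png",im[:,:,::-1])
for n in ("bar_knob","panel"): print(n,[(d["confidence"],(w2j(J,at_z(W,d["at"],.069 if n!="panel" else .02))*1000).round(1)) for d in tip_of("wrist",n)])
print(read_time_s())
```

```text
-0.46 [-0.1 -0.7  0.1] -0.6
-0.58 [-0.1  0.6  0.3] 0.5
-0.7 [ 0.4  0.6 -0.3] 0.7
-0.715 [-0.2  0.1 -0.7] 0.0
-0.73 [-0.3  1.4  0.1] 0.8
-0.745 [-0.4  1.5 -0.7] 0.8
-0.76 [-0.1  1.1 -0. ] 0.7
-0.775 [-1.4  1.5  0.7] 0.1
-0.79 [ 0.6  1.6 -0.8] 1.6
-0.805 [ 3.8  3.7 -3.3] 5.3
-0.82 [ 5.2  4.3 -4.8] 6.7
-0.835 [ 7.1  5.6 -6.2] 9.0
[0.08611047 0.05106616 0.07851188] (np.float64(0.08321716183137133), np.float64(0.04766479619775412)) 55.9
bar_knob [(0.98, array([75.2, 37.5, 69. ]))]
panel [(0.92, array([38.7, 33.7, 20. ]))]
57.3917
```

View pics/d6.png

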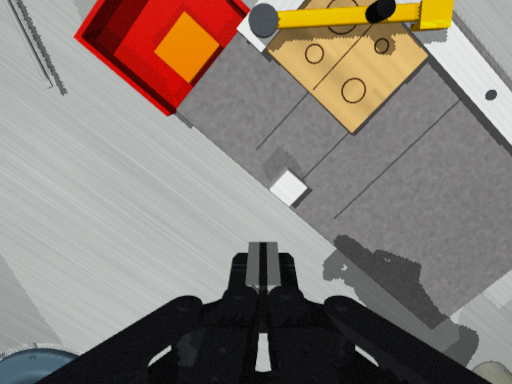

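The bar lies in its catch at (435,14), the panel is in the corner, and the offcut is in the tray at (187,47). The force rise at the stop matches the closed angle. I hand it in.

Run:
```python
from h import *
W=camera_params("wrist"); print([(w2j(J,at_z(W,u,.032))*1000).round(1).tolist() for u in [(428,55),(352,132)]])
print(sign_off(),read_time_s())
```

```text
[[89.9, -27.2, 32.0], [-7.6, -27.5, 32.0]]
the job is handed in; nothing more can be done
the job is handed in; nothing more can be done
```

The job is handed in, with no verdict shown: by my last measurements the offcut is flat in the red tray, the panel is square against both fences, and the bar is in its catch, with about 57 of the 72 s used.

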